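# Post a returned carton into the drop box

### The job

Post the smaller of the two cartons lying on top of the steel drop box into the box: press the sprung flap down with one finger and, while that finger holds it open, push the carton along the top and over the edge into the opening with the other finger, then take the hand away so that the flap closes by itself. Do it all by pushing gently: the carton must not be pinched or picked up, and the larger carton, the tape roll and the tall carton stay where they are.

Things in the scene. Friction and masses are not known exactly. Their poses are not given: they have to be found in the camera images.
- dropbox: Fixed grey steel drop box on the bench, 260 (its x) x 400 (its y) x 180 mm high; origin at the centre of its underside, z up, its front (-x, clear window) faces roughly to the robot. The flat top (180 mm up, 5 mm sheet) has one opening, shut level by the flap; left and right of it are plain ledges 115 mm wide where the cartons lie. Inside: one free space, floor 18 mm up.
- opening (a point): Centre of the opening in the box's top, level with the top (dropbox 0, 0, 180 mm); axes as dropbox. The opening is 130 mm along x (-65 to +65) and 170 mm along y (-85 to +85).
- flap: Bright steel plate, 126 (x) x 164 (y) x 4 mm, filling the opening, upper face 1 mm below the top when shut. Origin on its hinge (a screwed-down steel strip marks it), mid of the opening's far edge (dropbox x +64, z 179 mm); the plate runs from there to -x. Pushed down it swings into the box, front edge lowest: a slide sloping to the box's front, off which a carton drops.
- flap_hinge (a joint): Angle of the flap: 0 shut and level, grows as it swings down, stop at 1.3 rad. A spring always shuts it: about 0.2 N m start it, about 0.33 N m hold it at 0.7 rad (3 to 8 N at a fingertip, more near the hinge); it shuts within a second when let go. A carton's weight does not open it.
- flap_edge (a point): Middle of the flap's free edge (its front edge, nearest to the robot), on its upper face; moves with the flap.
- carton: The smaller, flat carton, the one to post: 60 (x) x 44 (y) x 20 mm high, about 80 g, cardboard; origin at the centre of its underside, which lies on the left or on the right ledge of the box top, its 60 mm side roughly along the opening's edge. It slides easily (friction about 0.35).
- large_carton: The larger carton, 90 (x) x 64 (y) x 34 mm high, on the other ledge of the box top; origin at the centre of its underside. Stays where it is.
- tape_roll: Roll of packing tape lying on the bench, 104 mm across, 48 mm high; origin at the centre of its underside. Stays where it is.
- tall_carton: Carton standing on the bench, 110 x 80 x 100 mm high; origin at the centre of its underside. Stays where it is.
Not all that is in view belongs to the job. Leave any blue look-alike of the carton alone.

How it is judged:
By the outcome, as a careful person would: the job done as asked, in the order asked, and still so for the second after the job is handed in, with the robot touching nothing.
It also fails if it takes over 45 s, if anything falls off the work surface, if the arm or the gripper's body presses on something with over 40 N, if the wrist force passes 120 N, or if a joint passes its speed limit or range.

### The arm

A 6-joint arm with a two-finger parallel gripper is mounted at the origin on the work surface. World frame = base frame: x ahead of the robot, y to its left, z up, the work surface at z = 0. Lengths are in mm, angles in rad, forces in N, time in s.
With the tool pointing down it reaches from about 400 to 925 mm from the base axis. Payload 12.5 kg.
Tool frame: the origin (TCP) lies between the finger pads; the fingertips stand 14 mm ahead of it and the grasp point (between the pads) lies 5 mm behind it; x points along the fingers, y is the direction in which the jaws open and shut, and the axes are right-handed (so a half turn about x gives the same grasp; the last joint's range is limited). The gripper opens to 95 mm and grips with 3 to 60 N. Pads are 20 mm wide; open, the fingers measure 119 mm over their backs; the gripper's body (75 mm by 180 mm) begins 59 mm behind the grasp point.
Start: joints at [-1.296, 0.491, 1.559, -0, 1.092, -0.106], TCP at [232.313, -580.238, 228.661] pointing down, gripper open.
Joint ranges: [-3.1, 3.1], [-0.84, 2.19], [0.05, 2.79], [-1.13, 4.28], [0.06, 2.93], [-2.69, 2.69]. Speed limits (rad/s): [2.22, 2.22, 2.79, 3.14, 3.14, 3.14].

### API

Orientations are given as [roll, pitch, yaw] about the fixed x, y, z axes, in that order (R = Rz(yaw) Ry(pitch) Rx(roll)).
In Python, from cell import env, cams gives the robot as it stands.
- The arm moves only by the tool carry_out, never from a script. Its arguments are lists of equal length, an entry for each row: "grip": the closure, from -1 (fully open) to 1 (shut); "linear": the shift along the tool's x, y, z scaled (see below), a list of three; "turn": the turn about the tool's x scaled (see below). In form: {"grip": [grip, ...], "linear": [[tx, ty, tz], ...], "turn": [turn, ...]}. A call has 1 to 5 rows; each row shifts and turns the commanded pose from where the row before left it, along the tool's axes as they then stand; what a row does not reach is not made up. The controller multiplies each number of a shift by 0.5 m and each number of a turn by 180 degrees. A row lasts 1/10 s, in which the tool goes at most 50 mm and 8.59 degrees, less where a joint would pass 70% of its speed; a pose out of reach is approached as far as the arm can. A call with a number of a shift or a turn outside -1 to 1 is refused whole. A call with a gripper value outside its range is refused whole. The fingers move at their own pace and stop on an object; the grip force is fixed at half the most. Time passes only in rows, so rows that do not move let the fingers close. It gives the time, the measured TCP pose, the force and the opening at its end, in the units of the state.
- env.state(): the state, without advancing time (a new reading comes with each control period).
- cams.read_camera(name): name is "scene" or "top"; returns the picture (480x640x3 uint8, blue, green, red); there is no depth.
- cams.camera_info(name): a dict with "fx", "fy", "cx", "cy" (pixels), "view" (4x4, takes a point from world to camera coordinates). Camera axes: x right, y down, z forward; pixel columns grow to the right and rows downward; lengths in mm; the calibration is good to about 2 mm. A picture is of the moment at which its call begins. camera_info takes no time and is no camera call.
- env.job_done(): hands the job in, once; it reports no verdict.
The state is a dict: "t": time; "joints": joint angles; "qvel": joint speeds; "tau": joint torques, N m; "eef_pos": TCP position; "tcp_rot": TCP orientation; "ft_force": force on the tool from outside, world axes, zero at the start; "moment": the same for the moment, N m; "opening": opening from 0.0 (shut) to 1.0 (fully open).
Only numpy, scipy, OpenCV 4.12 (cv2) and the standard library are available. Lean on these libraries where they do the work, as an engineer would, in place of code of your own. Each camera call takes 0.05 s, during which the arm holds its last target. There are 200 camera calls.

## Working session

There is one attempt and no reset: what is moved stays moved. The work goes in short steps, Python scripts to look and compute and a tool call to move; the robot and the scene stay as the last step left them, time stands still between calls to the robot, and variables do not carry over. Pictures are saved under pics/ and viewed, about 8 in all and at most 12, crops included, and the job is handed in when it is done.

Besides the shell and the picture viewer there is one more tool, called by a JSON object that holds its "api" and its "payload". carry_out: Moves the arm, as the interface text tells. Shifts and turns lie within -1 to 1; 1 stands for 0.5 m of shift or 180 degrees of turn. Its arguments: {"type":"object","properties":{"grip":{"type":"array"},"linear":{"type":"array"},"turn":{"type":"array"}},"required":["grip","linear","turn"]}

```bash
mkdir -p pics
python3 - <<'E'
from cell import env,cams
import cv2,numpy as np
np.set_printoptions(precision=3,suppress=True)
print(env.state())
for n in("scene","top"):
    im=cams.read_camera(n);cv2.imwrite(f"pics/{n}0.png",im);i=cams.camera_info(n);print(n,i)
E
```

```text
{'t': 0.0, 'joints': array([-1.296,  0.492,  1.559,  0.   ,  1.092, -0.106]), 'qvel': array([ 0.001, -0.   ,  0.001,  0.   ,  0.001, -0.002]), 'tau': array([  0.001, -61.265, -25.817,   0.069,   0.048,  -0.   ]), 'eef_pos': array([ 232.252, -580.002,  228.081]), 'tcp_rot': array([-1.678,  1.57 ,  1.844]), 'ft_force': array([ 0.439, -0.171, -0.076]), 'moment': array([0.02 , 0.021, 0.049]), 'opening': 1.0030737840696822}
scene {'fx': 470.93455233330207, 'fy': 470.93455233330207, 'cx': 320.0406618049292, 'cy': 235.8724114505994, 'view': array([[   0.4  ,    0.917,   -0.002, -209.753],
       [   0.751,   -0.329,   -0.573, -332.866],
       [  -0.526,    0.227,   -0.82 , 1448.498],
       [   0.   ,    0.   ,    0.   ,    1.   ]])}
top {'fx': 605.3307317846519, 'fy': 605.3307317846519, 'cx': 315.3124681152019, 'cy': 239.4372042529314, 'view': array([[   0.028,   -1.   ,    0.009,  -13.696],
       [  -0.989,   -0.029,   -0.148,  512.391],
       [   0.148,   -0.005,   -0.989, 1624.404],
       [   0.   ,    0.   ,    0.   ,    1.   ]])}
```

View pics/top0.png

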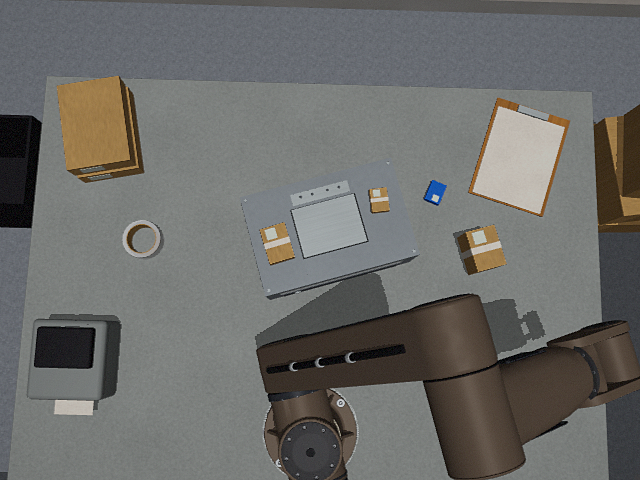

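View pics/scene0.png

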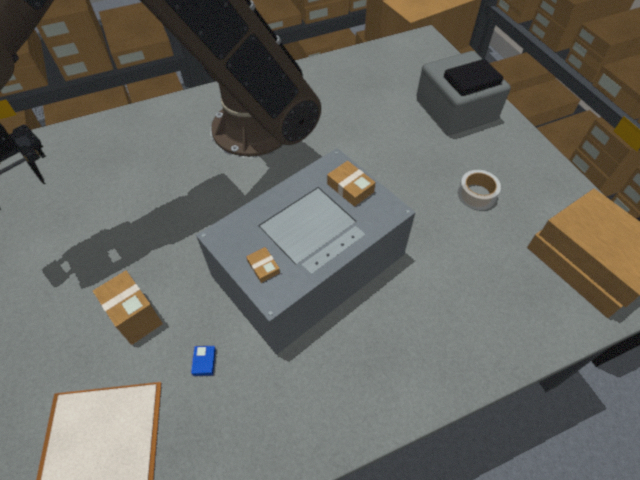

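Top view: the box spans about (242,200)–(417,256). The small carton is on the right ledge at (379,200), the large one on the left ledge at (277,243), with the blue look-alike at (435,192) and the tall carton at (483,249). Scene view agrees: small carton at (263,264).

```bash
cat > h.py <<'E'
import cv2,numpy as np
from scipy.spatial.transform import Rotation as Ro
np.set_printoptions(precision=3,suppress=True)
def ray(i,uv,z):
    V=np.array(i["view"]);R,t=V[:3,:3],V[:3,3];c=-R.T@t
    d=R.T@np.array([(uv[0]-i["cx"])/i["fx"],(uv[1]-i["cy"])/i["fy"],1]);return c+d*(z-c[2])/d[2]
def proj(i,p):
    q=np.array(i["view"])@np.r_[p,1];return np.array([i["fx"]*q[0]/q[2]+i["cx"],i["fy"]*q[1]/q[2]+i["cy"]])
def rot(s): return Ro.from_euler('xyz',s["tcp_rot"]).as_matrix()
E
python3 - <<'E'
from h import *
from cell import env,cams
im=cv2.imread("pics/top0.png");i=cams.camera_info("top")
print("R",rot(env.state()))
hsv=cv2.cvtColor(im,cv2.COLOR_BGR2HSV)
for nm,m,z,roi in [("flap",cv2.inRange(hsv,(0,0,165),(180,60,255)),179,(285,190,90,75)),
  ("carton",cv2.inRange(hsv,(5,60,60),(30,255,255)),200,(360,178,40,40)),
  ("large",cv2.inRange(hsv,(5,60,60),(30,255,255)),214,(252,212,48,60))]:
    x,y,w,h=roi;k=np.zeros_like(m);k[y:y+h,x:x+w]=m[y:y+h,x:x+w]
    p=np.argwhere(k)[:,::-1].astype(np.float32)
    if nm=="flap":
        cs=max(cv2.findContours(k,0,1)[0],key=cv2.contourArea);p=cs[:,0].astype(np.float32)
    b=cv2.boxPoints(cv2.minAreaRect(p));c=[ray(i,q,z)[:2] for q in b]
    c=np.array(c);e=np.roll(c,-1,0)-c
    print(nm,len(p),c.mean(0),np.linalg.norm(e,axis=1),np.degrees(np.arctan2(e[:,1],e[:,0])))
# box by hand corners
B=np.array([ray(i,q,180)[:2] for q in [(242,200),(388,161),(417,256),(268,294)]])
print("box",B,B.mean(0)); e=np.roll(B,-1,0)-B;print(np.linalg.norm(e,axis=1),np.degrees(np.arctan2(e[:,1],e[:,0])))
a=cv2.resize(im[150:305,230:430],None,fx=4,fy=4,interpolation=2)
cv2.imwrite("pics/crop.png",a[:600])
E
```

```text
R [[-0.     0.372 -0.928]
 [ 0.001 -0.928 -0.372]
 [-1.    -0.001 -0.   ]]
flap 229 [529.606 -31.91 ] [163.629 124.798 161.755 124.136] [ -72.774 -163.978  107.      16.88 ]
carton 324 [ 593.21  -154.515] [45.94  62.974 45.661 62.915] [ -81.027 -172.44    98.907    7.813]
large 706 [473.838  95.841] [64.429 93.351 63.87  93.143] [ -71.349 -161.562  108.465   18.782]
box [[ 586.883  189.752]
 [ 699.832 -179.109]
 [ 456.782 -254.144]
 [ 351.495  114.733]] [523.748 -32.192]
[385.767 254.368 383.609 247.053] [ -72.975 -162.843  105.93    17.677]
```

View pics/crop.png

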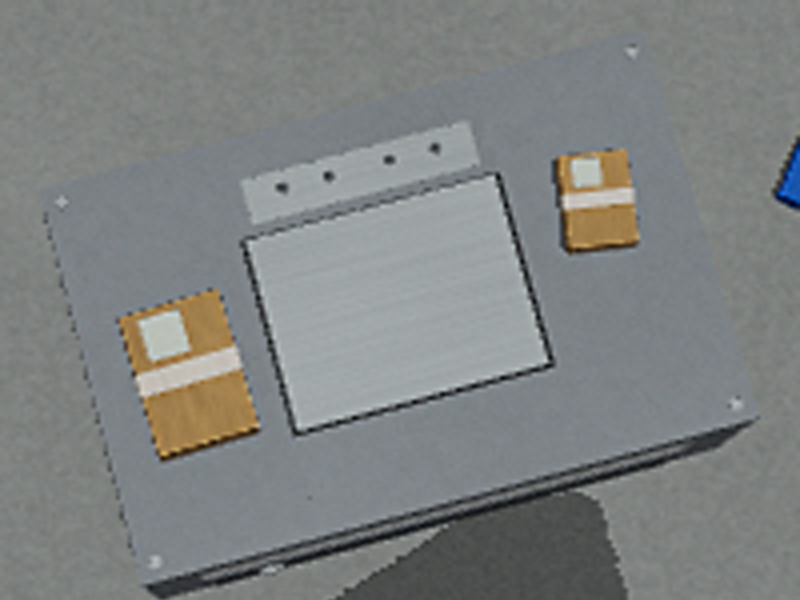

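{"api": "carry_out", "payload": {"grip": [-1,-1,-1,-1,-1], "linear": [[-0.1,0,0],[-0.1,0,0],[-0.1,0,0],[0,0,0],[0,0,0]], "turn": [0,0,0,0,0]}}

```text
t: 0.6
eef_pos: [232.3, -580.1, 379.1]
tcp_rot: [1.408, 1.569, -1.352]
ft_force: [0.5, -0.0, -0.4]
opening: 0.999
```

{"api": "carry_out", "payload": {"grip": [-1,-1,-1,-1,-1], "linear": [[0,0,0.1],[0,0.1,0],[0,0.1,0],[0,0.1,0],[0,0.1,0]], "turn": [0.028,0,0,0,0]}}

```text
t: 1.1
eef_pos: [242.3, -786.9, 376.1]
tcp_rot: [-1.648, 1.567, 1.786]
ft_force: [0.1, 0.3, 0.3]
opening: 1.001
```

{"api": "carry_out", "payload": {"grip": [-1,-1,-1,-1,-1], "linear": [[0,0.1,0],[0,0.1,0],[0,0.1,0],[0,0.1,0],[0,0,0]], "turn": [0,0,0,0,0]}}

```text
t: 1.6
eef_pos: [269.6, -880.3, 346.9]
tcp_rot: [1.597, 1.537, -1.252]
ft_force: [-0.0, -0.4, -1.2]
opening: 0.997
```

Run:
```python
from h import *
from cell import env
s=env.state();print(s["eef_pos"],np.linalg.norm(s["eef_pos"][:2]),s["joints"]);print(rot(s))
```

```text
[ 269.586 -880.282  346.936] 920.6368620935438 [-1.346  1.083  0.056  0.003  1.97  -0.067]
[[ 0.01   0.288 -0.957]
 [-0.032 -0.957 -0.289]
 [-0.999  0.033 -0.001]]
```

{"api": "carry_out", "payload": {"grip": [-1,-1,-1,-1,-1], "linear": [[0,0.1,0],[0,0.1,0],[0,0.1,0],[0,0.1,0],[0,0.1,0]], "turn": [0,0,0,0,0]}}

```text
t: 2.1
eef_pos: [285.9, -936.3, 303.6]
tcp_rot: [1.574, 1.387, -1.274]
ft_force: [0.0, 0.3, 0.3]
opening: 1.004
```

{"api": "carry_out", "payload": {"grip": [-1,-1,-1,-1,-1], "linear": [[-0.1,0,0],[-0.1,0,0],[-0.1,0,0],[-0.1,0,0],[-0.1,0,0]], "turn": [0,0,0,0,0]}}

```text
t: 2.6
eef_pos: [255.6, -836.7, 520.3]
tcp_rot: [1.574, 1.345, -1.275]
ft_force: [0.4, -0.8, 0.4]
opening: 1.003
```

{"api": "carry_out", "payload": {"grip": [-1,-1,-1,-1,-1], "linear": [[0,0.1,0],[0,0.1,0],[0,0.1,0],[0,0.1,0],[0,0,0]], "turn": [0,0,0,0,0]}}

```text
t: 3.1
eef_pos: [271.9, -892.7, 479.6]
tcp_rot: [1.575, 1.239, -1.274]
ft_force: [-0.4, -0.6, -0.1]
opening: 1.006
```

Run:
```python
from h import *
from cell import env
s=env.state();print(s["eef_pos"],np.linalg.norm(s["eef_pos"][:2]),s["joints"]);print(rot(s))
```

```text
[ 271.85  -892.691  479.588] 933.1668046512764 [-1.353  0.949  0.054  0.026  1.808 -0.064]
[[ 0.095  0.273 -0.957]
 [-0.312 -0.905 -0.289]
 [-0.945  0.326 -0.001]]
```

```bash
cat >> h.py <<'E'
YAW=np.radians(17.0);C=np.array([528.5,-32.0])
def b2w(p):
    c,s=np.cos(YAW),np.sin(YAW);return np.r_[C+np.array([[c,-s],[s,c]])@np.array(p[:2]),p[2]]
def w2b(p):
    c,s=np.cos(YAW),np.sin(YAW);return np.r_[np.array([[c,s],[-s,c]])@(np.array(p[:2])-C),p[2]]
def rep(s):
    R=rot(s);p=s["eef_pos"]; B=lambda v:w2b(np.r_[C,0]+v)
    print("t",s["t"],"F",s["ft_force"],"tx",B(R[:,0]),"ty",B(R[:,1]))
    for n,q in(("push_in",47.5),("press_in",-47.5),("press_out",-59.5)): print(n,w2b(p+R@[14,q,0]))
    return R,p
def move(s,T): # T: box pos of pusher inner tip corner (mid width) -> shift in tool units
    R,p=rep(s);d=b2w(T)-(p+R@[14,47.5,0]);print("move units",R.T@d/500,"mm",np.linalg.norm(d))
E
python3 - <<'E'
from h import *
from cell import env,cams
im=cv2.imread("pics/scene0.png");i=cams.camera_info("scene")
hsv=cv2.cvtColor(im,cv2.COLOR_BGR2HSV)
for nm,m,z,roi in [("flap",cv2.inRange(hsv,(0,0,150),(180,60,255)),179,(255,183,105,90)),
  ("carton",cv2.inRange(hsv,(5,70,60),(30,255,255)),200,(240,240,45,45))]:
    x,y,w,h=roi;k=np.zeros_like(m);k[y:y+h,x:x+w]=m[y:y+h,x:x+w]
    cs=max(cv2.findContours(k,0,1)[0],key=cv2.contourArea);p=cs[:,0].astype(np.float32)
    b=cv2.boxPoints(cv2.minAreaRect(p));print(nm,b.round(1).tolist())
    c=np.array([ray(i,q,z)[:2] for q in b]);e=np.roll(c,-1,0)-c
    print(c.mean(0),np.linalg.norm(e,axis=1),np.degrees(np.arctan2(e[:,1],e[:,0])))
v=im.copy()[170:300,190:350]; v=cv2.resize(v,None,fx=5,fy=5)[:600]
def dr(P,col):
    q=np.array([(proj(i,p)-[190,170])*5+2 for p in P]).round().astype(np.int32);cv2.polylines(v,[q],True,col,1)
dr([b2w((a,b,180)) for a,b in((-65,-85),(65,-85),(65,85),(-65,85))],(0,0,255))
t=np.radians(8.3)-YAW;c0=w2b(np.array([593.2,-154.5,200]));print("carton box",c0)
for z in(180,200): dr([b2w((c0[0]+np.cos(t)*a-np.sin(t)*b,c0[1]+np.sin(t)*a+np.cos(t)*b,z)) for a,b in((-30,-22),(30,-22),(30,22),(-30,22))],(0,255,0))
cv2.imwrite("pics/ov.png",v)
move(env.state(),(19,-169,290))
E
```

```text
flap [[260.70001220703125, 225.60000610351562], [324.79998779296875, 180.6999969482422], [354.0, 222.5], [289.8999938964844, 267.29998779296875]]
[528.642 -29.586] [188.625 135.166 175.386 124.145] [ 109.168    3.953  -73.53  -171.058]
carton [[253.39999389648438, 268.79998779296875], [273.79998779296875, 258.6000061035156], [280.6000061035156, 272.20001220703125], [260.20001220703125, 282.3999938964844]]
[ 618.64  -153.869] [45.442 34.869 44.537 34.304] [  97.79     2.081  -82.837 -176.49 ]
carton box [  26.057 -136.064  200.   ]
t 3.1 F [-0.442 -0.625 -0.074] tx [-0.    -0.326 -0.945] ty [-0.004 -0.945  0.326]
push_in [-497.269 -797.515  481.836]
press_in [-496.885 -707.705  450.869]
press_out [-496.837 -696.36   446.957]
move units [-0.047 -1.318 -1.027] mm 835.682645932566
```

View pics/ov.png

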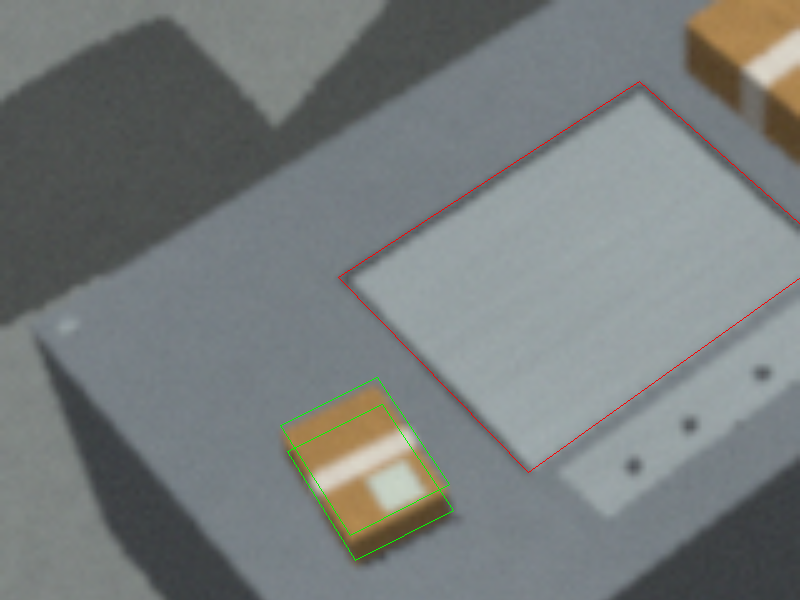

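The overlay matches the carton and opening to about 2 mm. The tool has taken a 19° tilt at the reach limit, which puts the pressing finger 35 mm lower. Moving over the box.

{"api": "carry_out", "payload": {"grip": [-1,-1,-1,-1,-1], "linear": [[0,-0.078,-0.06],[0,-0.078,-0.06],[0,-0.078,-0.06],[0,-0.078,-0.06],[0,-0.078,-0.06]], "turn": [0,0,0,0,0]}}

```text
t: 3.6
eef_pos: [345.6, -723.8, 435.8]
tcp_rot: [1.577, 1.236, -1.273]
ft_force: [0.3, -1.8, -1.0]
opening: 1.0
```

{"api": "carry_out", "payload": {"grip": [-1,-1,-1,-1,-1], "linear": [[0,-0.078,-0.06],[0,-0.078,-0.06],[0,-0.078,-0.06],[0,-0.078,-0.06],[0,-0.078,-0.06]], "turn": [0,0,0,0,0]}}

```text
t: 4.1
eef_pos: [436.1, -504.5, 372.1]
tcp_rot: [1.579, 1.236, -1.271]
ft_force: [1.6, 1.0, 0.0]
opening: 1.003
```

{"api": "carry_out", "payload": {"grip": [-1,-1,-1,-1,-1], "linear": [[0,-0.078,-0.06],[0,-0.078,-0.06],[0,-0.078,-0.06],[0,-0.078,-0.06],[0,0,0]], "turn": [0,0,0,0,0]}}

```text
t: 4.6
eef_pos: [509.4, -326.5, 320.1]
tcp_rot: [1.577, 1.239, -1.269]
ft_force: [0.1, 0.5, 1.2]
opening: 1.0
```

Run:
```python
from h import *
from cell import env
move(env.state(),(19,-169,240))
```

```text
t 4.6 F [0.124 0.543 1.218] tx [ 0.002 -0.326 -0.945] ty [-0.001 -0.945  0.326]
push_in [-104.361 -325.477  322.349]
press_in [-104.28  -235.659  291.403]
press_out [-104.27  -224.313  287.494]
move units [ 0.054 -0.35  -0.246] mm 215.60198822617045
```

{"api": "carry_out", "payload": {"grip": [-1,-1,-1,-1,-1], "linear": [[0.01,-0.07,-0.05],[0.01,-0.07,-0.05],[0.01,-0.07,-0.05],[0.01,-0.07,-0.05],[0.014,-0.07,-0.046]], "turn": [0,0,0,0,0]}}

```text
t: 5.1
eef_pos: [581.8, -145.4, 238.9]
tcp_rot: [1.583, 1.237, -1.268]
ft_force: [0.5, -1.7, -0.3]
opening: 1.001
```

{"api": "carry_out", "payload": {"grip": [-1], "linear": [[0,0,0]], "turn": [0]}}

```text
t: 5.2
eef_pos: [581.7, -143.2, 236.8]
tcp_rot: [1.573, 1.239, -1.273]
ft_force: [-0.4, -0.1, 0.3]
opening: 1.002
```

Run:
```python
from h import *
from cell import env,cams
s=env.state();move(s,(19,-169,240))
vs=[]
for n,(x,y) in(("top",(300,130)),("scene",(220,160))):
    im=cams.read_camera(n);i=cams.camera_info(n);cv2.imwrite(f"pics/{n}1.png",im)
    v=cv2.resize(im[y:y+150,x:x+130],None,fx=3,fy=4)if 0 else cv2.resize(im[y:y+140,x:x+130],None,fx=3,fy=3)
    R,p=rot(s),s["eef_pos"]
    for q in(47.5,-47.5,59.5,-59.5):
        u=(proj(i,p+R@[14,q,0])-[x,y])*3+1;cv2.circle(v,tuple(int(k) for k in u),3,(0,0,255),-1)
    vs.append(v)
cv2.imwrite("pics/hov.png",np.hstack(vs))
```

```text
t 5.2 F [-0.368 -0.142  0.255] tx [ 0.    -0.326 -0.946] ty [-0.002 -0.946  0.326]
push_in [  18.273 -171.387  239.025]
press_in [ 18.431 -81.562 208.099]
press_out [ 18.451 -70.216 204.193]
move units [-0.003 -0.004 -0.001] mm 2.678899366314064
```

View pics/hov.png

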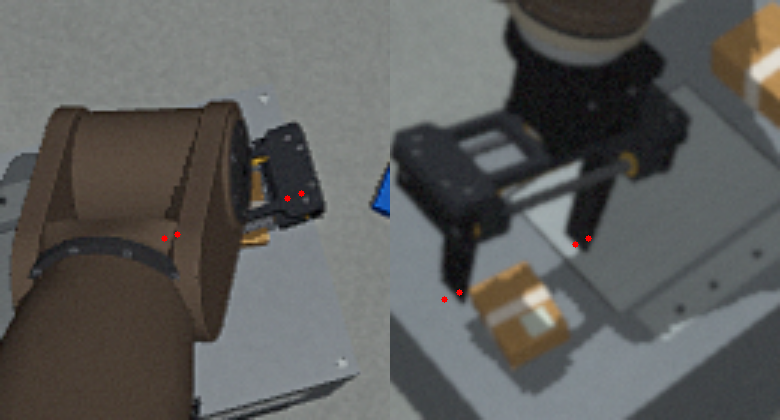

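{"api": "carry_out", "payload": {"grip": [-1,-1,-1,-1,-1], "linear": [[0.009,-0.004,0],[0.009,-0.004,0],[0.009,-0.004,0],[0.009,-0.004,0],[0.009,-0.004,0]], "turn": [0,0,0,0,0]}}

```text
t: 5.8
eef_pos: [581.6, -144.9, 212.7]
tcp_rot: [1.576, 1.238, -1.274]
ft_force: [0.6, -0.1, 0.4]
opening: 0.999
```

{"api": "carry_out", "payload": {"grip": [-1,-1,-1], "linear": [[0.008,-0.003,0],[0.008,-0.003,0],[0,0,0]], "turn": [0,0,0]}}

```text
t: 6.1
eef_pos: [581.9, -144.6, 204.6]
tcp_rot: [1.577, 1.238, -1.273]
ft_force: [-0.5, -1.5, 5.4]
opening: 1.001
```

Run:
```python
from h import *
from cell import env,cams
move(env.state(),(19,-169,188))
x,y=200,170
im=cams.read_camera("scene");cv2.imwrite("pics/d.png",cv2.resize(im[y:y+140,x:x+160],None,fx=4,fy=4))
```

```text
t 6.1 F [-0.483 -1.517  5.378] tx [ 0.    -0.327 -0.945] ty [-0.005 -0.945  0.327]
push_in [  17.928 -172.742  206.889]
press_in [ 18.421 -82.971 175.811]
press_out [ 18.483 -71.631 171.885]
move units [ 0.033 -0.019 -0.002] mm 19.286316591360052
```

View pics/d.png

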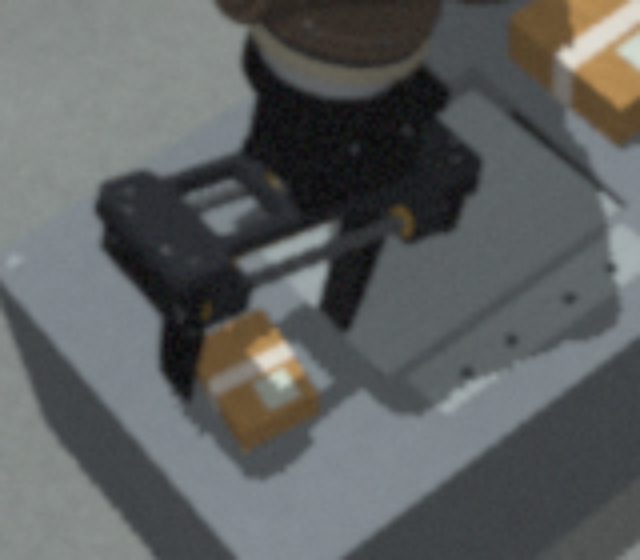

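The flap is going down under the inner finger (5 N), and the outer finger stands just outboard of the carton at (180,370). I'll correct sideways and go deeper.

{"api": "carry_out", "payload": {"grip": [-1,-1,-1,-1,-1], "linear": [[-0.002,-0.007,0],[0.009,-0.003,0],[0.009,-0.003,0],[0.009,-0.003,0],[0.008,-0.003,0]], "turn": [0,0,0,0,0]}}

```text
t: 6.65
eef_pos: [581.6, -141.0, 186.9]
tcp_rot: [1.584, 1.237, -1.266]
ft_force: [0.2, 0.1, 9.3]
opening: 0.998
```

Run:
```python
from h import *
from cell import env,cams
move(env.state(),(19,-169,187))
x,y=200,170
im=cams.read_camera("scene");cv2.imwrite("pics/e.png",cv2.resize(im[y:y+140,x:x+160],None,fx=4,fy=4))
```

```text
t 6.65 F [0.181 0.075 9.256] tx [ 0.003 -0.328 -0.945] ty [-0.006 -0.945  0.328]
push_in [  18.628 -169.234  189.24 ]
press_in [ 19.176 -79.49  158.084]
press_out [ 19.246 -68.154 154.149]
move units [ 0.004 -0.002 -0.001] mm 2.282479288234595
```

View pics/e.png

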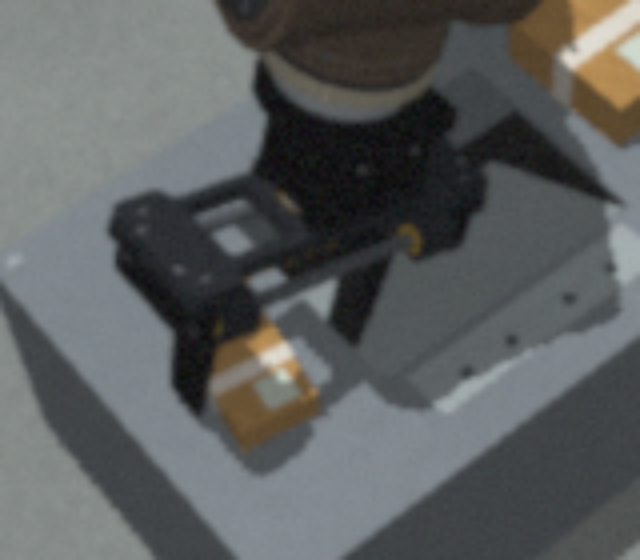

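{"api": "carry_out", "payload": {"grip": [-1,-1,-1,-1,-1], "linear": [[-0.003,-0.0115,0],[-0.003,-0.0115,0],[-0.004,-0.0115,0],[-0.004,-0.0115,0],[-0.004,-0.0115,0]], "turn": [0,0,0,0,0]}}

```text
t: 7.2
eef_pos: [571.9, -112.6, 185.6]
tcp_rot: [1.575, 1.237, -1.275]
ft_force: [-3.2, -5.2, 6.3]
opening: 0.998
```

Run:
```python
from h import *
from cell import env,cams
move(env.state(),(19,-110,187))
x,y=200,170
im=cams.read_camera("scene");cv2.imwrite("pics/f.png",cv2.resize(im[y:y+140,x:x+160],None,fx=4,fy=4))
```

```text
t 7.2 F [-3.179 -5.226  6.259] tx [-0.    -0.328 -0.945] ty [-0.005 -0.945  0.328]
push_in [  17.692 -139.246  187.969]
press_in [ 18.174 -49.5   156.818]
press_out [ 18.235 -38.164 152.883]
move units [-0.017 -0.056 -0.002] mm 29.29165793661731
```

View pics/f.png

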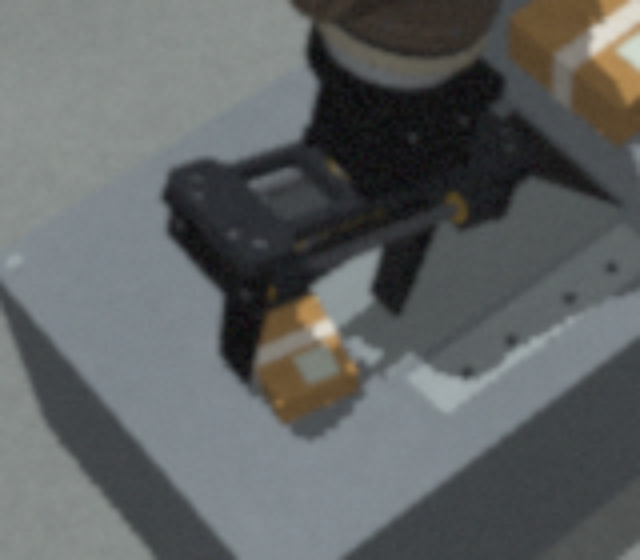

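The carton slides squarely with the outer finger, and the flap stays open. Pushing on.

{"api": "carry_out", "payload": {"grip": [-1,-1,-1,-1,-1], "linear": [[-0.004,-0.0115,0],[-0.004,-0.0115,0],[-0.004,-0.0115,0],[-0.004,-0.0115,0],[-0.004,-0.0115,0]], "turn": [0,0,0,0,0]}}

```text
t: 7.75
eef_pos: [563.1, -83.4, 185.7]
tcp_rot: [1.575, 1.237, -1.275]
ft_force: [-2.4, -5.2, 5.6]
opening: 0.999
```

{"api": "carry_out", "payload": {"grip": [-1,-1,-1], "linear": [[-0.004,-0.0115,0],[-0.004,-0.0115,0],[0,0,0]], "turn": [0,0,0]}}

```text
t: 8.05
eef_pos: [559.3, -70.8, 185.5]
tcp_rot: [1.575, 1.238, -1.275]
ft_force: [-4.6, 3.1, 6.0]
opening: 0.999
```

Run:
```python
from h import *
from cell import env,cams
move(env.state(),(19,-88,187))
x,y=200,170
im=cams.read_camera("scene");cv2.imwrite("pics/g.png",cv2.resize(im[y:y+140,x:x+160],None,fx=4,fy=4))
```

```text
t 8.05 F [-4.599  3.104  5.988] tx [-0.    -0.327 -0.945] ty [-0.005 -0.945  0.327]
push_in [ 17.845 -95.604 187.752]
press_in [ 18.307  -5.814 156.726]
press_out [ 18.366   5.528 152.807]
move units [-0.004 -0.015 -0.002] mm 7.727479724493837
```

View pics/g.png

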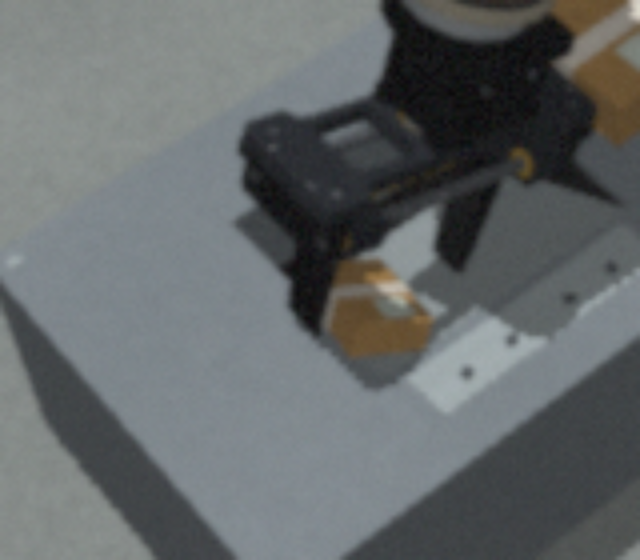

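The carton is tipping over the edge at (375,310). A little further and it will go in.

{"api": "carry_out", "payload": {"grip": [-1,-1,-1,-1,-1], "linear": [[-0.004,-0.0115,0],[-0.004,-0.0115,0],[-0.002,-0.006,0],[0,0,0],[0,0,0]], "turn": [0,0,0,0,0]}}

```text
t: 8.6
eef_pos: [555.1, -56.3, 185.3]
tcp_rot: [1.575, 1.238, -1.275]
ft_force: [-4.5, 0.1, 5.8]
opening: 1.001
```

Run:
```python
from h import *
from cell import env,cams
move(env.state(),(19,-75,187))
x,y=200,170
im=cams.read_camera("scene");cv2.imwrite("pics/k.png",cv2.resize(im[y:y+140,x:x+160],None,fx=4,fy=4))
```

```text
t 8.6 F [-4.48   0.132  5.841] tx [-0.    -0.326 -0.945] ty [-0.005 -0.945  0.326]
push_in [ 18.034 -80.514 187.566]
press_in [ 18.507   9.279 156.55 ]
press_out [ 18.567  20.622 152.632]
move units [-0.003 -0.011 -0.002] mm 5.626088437285247
```

View pics/k.png

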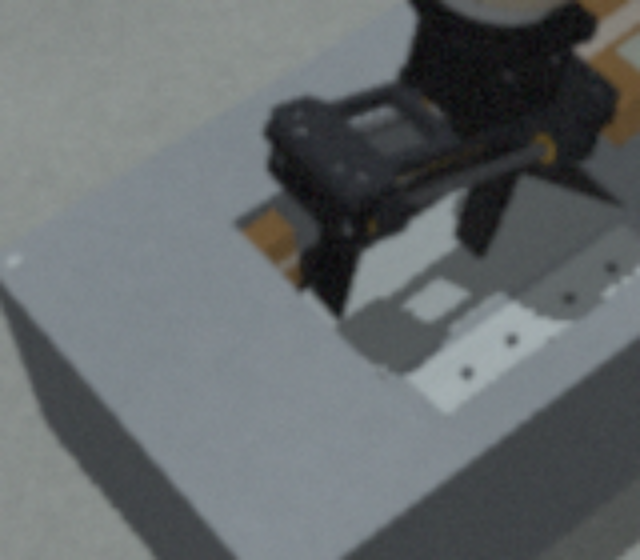

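The carton slid down the flap to the front, around (270,245). I'll let it settle and check it numerically.

{"api": "carry_out", "payload": {"grip": [-1,-1,-1,-1,-1], "linear": [[0,0,0],[0,0,0],[0,0,0],[0,0,0],[0,0,0]], "turn": [0,0,0,0,0]}}

```text
t: 9.15
eef_pos: [555.1, -56.4, 185.3]
tcp_rot: [1.575, 1.238, -1.275]
ft_force: [-4.3, 0.1, 6.6]
opening: 1.002
```

Run:
```python
from h import *
from cell import env,cams
i=cams.camera_info("scene")
a=cams.read_camera("scene")
for im,x0,y0,f in((cv2.imread("pics/k.png"),200,170,4),(a,0,0,1)):
    m=cv2.inRange(cv2.cvtColor(im,cv2.COLOR_BGR2HSV),(5,60,40),(30,255,255))
    p=np.argwhere(m)[:,::-1]/f+[x0,y0];k=(p[:,0]>250)&(p[:,0]<282)&(p[:,1]>210)&(p[:,1]<265);p=p[k]
    print(k.sum()/f**2,p.mean(0) if len(p) else 0,[w2b(ray(i,p.mean(0),z)) for z in(38,100,150)] if len(p) else 0)
```

```text
126.1875 [268.882 230.21 ] [array([-127.271,  -22.845,   38.   ]), array([-88.033, -45.35 , 100.   ]), array([-56.389, -63.5  , 150.   ])]
131.0 [268.489 229.863] [array([-128.771,  -22.949,   38.   ]), array([-89.436, -45.447, 100.   ]), array([-57.714, -63.591, 150.   ])]
```

The carton has come to rest. The ray puts it inside near the front wall (x about −100, y about −40), clear of the flap's swing. I'll raise the hand straight up.

{"api": "carry_out", "payload": {"grip": [-1,-1,-1,-1,-1], "linear": [[-0.014,0.005,0],[-0.014,0.005,0],[-0.014,0.005,0],[-0.02,0.007,0],[-0.03,0.01,0]], "turn": [0,0,0,0,0]}}

```text
t: 9.7
eef_pos: [555.5, -56.6, 234.4]
tcp_rot: [1.578, 1.238, -1.272]
ft_force: [-0.8, -0.2, -0.0]
opening: 1.006
```

{"api": "carry_out", "payload": {"grip": [-1,-1,-1,-1,-1], "linear": [[-0.06,0.021,0],[-0.06,0.021,0],[-0.06,0.021,0],[-0.06,0.021,0],[-0.06,0.021,0]], "turn": [0,0,0,0,0]}}

```text
t: 10.2
eef_pos: [555.2, -57.1, 395.0]
tcp_rot: [1.582, 1.238, -1.268]
ft_force: [-0.2, -0.2, -0.6]
opening: 0.996
```

{"api": "carry_out", "payload": {"grip": [-1,-1,-1,-1,-1], "linear": [[0,0.08,0.03],[0,0.08,0.03],[0,0.08,0.03],[0,0.08,0.03],[0,0.08,0.03]], "turn": [0,0,0,0,0]}}

```text
t: 10.7
eef_pos: [537.4, -261.4, 459.5]
tcp_rot: [1.582, 1.237, -1.268]
ft_force: [1.3, 0.5, 0.0]
opening: 1.0
```

{"api": "carry_out", "payload": {"grip": [-1,-1,-1,-1,-1], "linear": [[0,0.08,0.03],[0,0.08,0.03],[0,0,0],[0,0,0],[0,0,0]], "turn": [0,0,0,0,0]}}

```text
t: 11.2
eef_pos: [530.7, -340.2, 484.1]
tcp_rot: [1.578, 1.238, -1.272]
ft_force: [-0.6, 0.2, 0.2]
opening: 1.003
```

Run:
```python
from h import *
from cell import env,cams
rep(env.state())
a=cams.read_camera("scene");b=cams.read_camera("top")
cv2.imwrite("pics/z.png",np.hstack([cv2.resize(a[100:400,80:480],(400,300)),cv2.resize(b[130:310,200:440],(400,300))]))
```

```text
t 11.2 F [-0.57   0.249  0.221] tx [ 0.001 -0.326 -0.945] ty [-0.005 -0.945  0.326]
push_in [ -88.167 -344.851  486.352]
press_in [ -87.725 -255.057  455.338]
press_out [ -87.669 -243.715  451.421]
```

View pics/z.png

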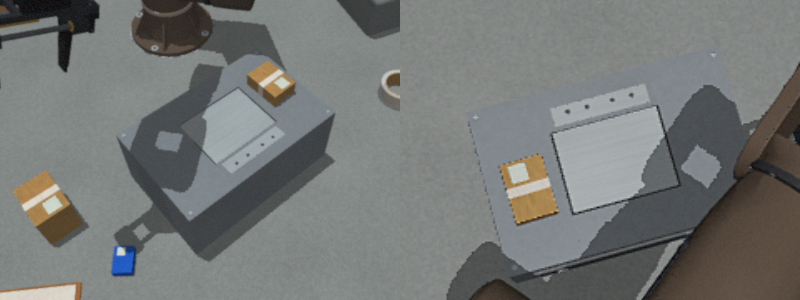

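The flap is shut level, the carton is off the top and inside the box, the other things haven't moved, and the hand is clear.

Run:
```python
from cell import env
print(env.job_done())
```

```text
the job is handed in; nothing more can be done
None
```

The small carton is in the drop box and the flap has shut over it. I handed the job in at about 11 s.

**What I did:** The moves only allow a turn about the tool's axis, so I got a 19° tilt by driving the arm to its reach limit over clear space. That put one finger 35 mm lower than the other. I pressed the flap open with the lower finger, with about 9 N at most on the wrist. While it held the flap, I pushed the carton along the ledge and over the edge with the other finger, the jaws fully open throughout. The carton slid down the flap to the front of the box, and I then raised the hand straight up and away.

**Last checks:**
- **Flap and hand:** the final scene and top pictures show the flap shut and level, the top clear of the small carton and the hand well away. The wrist force was near zero.
- **Other items:** the large carton, the tall carton and the blue look-alike look unmoved. The tape roll was only partly in the last picture, but the arm never went near it.
- **Carton inside:** I last saw it before the flap shut, still and near the front wall, probably leaning on it. I couldn't see its final pose after that.

No check failed or disagreed.

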